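Pass the spice box between the sugar dome and the glasses

ROBOT

A 6-joint arm with a two-finger parallel gripper is mounted at the origin on the work surface. World frame = base frame: x ahead of the robot, y to its left, z up, the work surface at z = 0. Lengths are in m, angles in degrees, forces in N, time in s.
With the tool pointing down it reaches from about 0.35 to 0.875 m from the base axis. Payload 4.2 kg.
Tool frame: the origin (TCP) lies midway between the tips of the shut fingers; the grasp point (between the pads) lies 19 mm behind it; y points along the fingers, z is the direction in which the jaws open and shut, and the axes are right-handed (so a half turn about y gives the same grasp; the last joint's range is limited). The gripper opens to 87 mm and grips with 3 to 60 N. Pads are 19 mm wide; open, the fingers measure 117 mm over their backs; the gripper's body (75 mm by 190 mm) begins 51 mm behind the grasp point.
Start: joints at [85.233, 22.042, 0.453, 0, -68.411, -14.817], TCP at [0.209, 0.589, 0.223] pointing down, gripper open.
Joint ranges: [-179.83, 179.83], [-69.29, 118.12], [-61.27, 80.66], [-181.25, 117.63], [-171.15, -9.14], [-177.46, 177.46]. Speed limits (degrees/s): [159.86, 159.86, 180, 180, 180, 180].

INTERFACE

Orientations are given as [roll, pitch, yaw] about the fixed x, y, z axes, in that order (R = Rz(yaw) Ry(pitch) Rx(roll)).
In Python, from workcell import env gives the robot as it stands. The module is installed in compiled form; this text tells all that it offers. Calls block until the motion is done:
- env.goto(position, orientation): joint-space move of the TCP to a pose.
- env.move_straight(position, rotation=None, rate=0.15, force_limit=None): straight line of the TCP; rotation=None keeps the orientation; rate is the mean speed in m/s. With force_limit (N) it stops when the force on the tool has changed by that much, and returns True; else False.
- env.set_joints(angles): joint-space move.
- env.gripper_to(opening, grasp_force=None): opening from 0.0 (shut) to 1.0 (fully open); grasp_force is the grip in N (None keeps the last); returns when the fingers have stopped.
- env.dwell(seconds).
- env.inverse_kinematics(position, orientation): joint angles nearest the present ones, or None.
- env.read_state(): the state.
- env.grab_frame(name): name is "scene" or "side" or "wrist"; returns a dict with "image" (480x640x3 uint8, blue, green, red), "fx", "fy", "cx", "cy" (pixels), "D" ([k1, k2, p1, p2, k3] as OpenCV has them; the pictures are not rectified), "position" and "orientation" of the camera in the world. Camera axes: x right, y up, looking along -z (the intrinsics and any distortion apply to the point x, -y, -z); pixel columns grow to the right and rows downward; lengths in m; the calibration is good to about 2 mm. A picture is of the moment at which its call begins. There is no depth.
A pose or a line that the arm cannot do raises env.Unreachable and nothing moves.
- env.close_job(): hands the job in, once; it reports no verdict.
Trained networks look in a picture, given as the dict that the camera call returned (one of the last four; its "shot" number tells which), for a name from the list of things; names that differ only in an ending like _2 or _b are one class to them, and where a whole thing is asked for, a point or a joint stands for the part that bears it (a point fixed in the world has none). Each returns a list of dicts, best first, with "score" (0 to 1); they miss things now and then, are a little off and sometimes report something else, mostly with a low value. They report only what shows in the picture. A call takes as long as a camera call. They do not tell look-alikes from the thing itself.
- env.search_frame(picture, thing): "xyz" ([x, y, z] in m, in world coordinates, good to about 4 mm: the middle of the surface that is visible of it).
- env.trace(picture, thing): "mask" (480x640 bool, what is visible of it).
The state is a dict: "clock": time; "joint_positions": joint angles; "qvel": joint speeds; "joint_torque": joint torques, N m; "position": TCP position; "tool_rot": TCP orientation; "force": force on the tool from outside, world axes, zero at the start; "wrist_torque": the same for the moment, N m; "opening": opening from 0.0 (shut) to 1.0 (fully open).
Only numpy, scipy, OpenCV 4.12 (cv2) and the standard library are available. Lean on these libraries where they do the work, as an engineer would, in place of code of your own. Each camera call takes 0.05 s, during which the arm holds its last target.

TASK

Push the plastic spice box along the table through the narrow gap between the ceramic sugar dome and the nested pair of amber glasses next to it, until it stands wholly on the paper mat on the other side. Only push it: do not lift it off the table or tip it, do not ram it or the hand hard against the dome or the glasses, and leave all the other things where they are. Finish with the hand clear of everything.

Things in the scene. Friction and masses are not known exactly. Their poses are not given: they have to be found in the camera images.
- spicebox: the part to push: a loose closed plastic box 120 (x) by 92 (y) by 58 mm high, about 0.3 kg, grey with a white lid, a round catch button on the lid 40 mm towards +x. Origin: centre of its underside, z up. At the start its x points through the gap within 0.25 rad; it stands up to 25 mm off the gap's middle line and 145 to 185 mm before the line joining dome and glasses
- box_center (a point): the middle of the spice box, 29 mm up
- box_corner0 (a point): corner of the spice box's underside at its +60 mm x, +46 mm y
- box_corner1 (a point): corner of the spice box's underside at its +60 mm x, -46 mm y
- box_corner2 (a point): corner of the spice box's underside at its -60 mm x, -46 mm y
- box_corner3 (a point): corner of the spice box's underside at its -60 mm x, +46 mm y
- dome: the white ceramic sugar dome, fixed: round, its foot 100 mm across (keep 50 mm radius clear of it), with a knob, 72 mm high in all. Origin: centre of its underside. It and the pair of glasses leave a gap 100 mm wide at the narrowest, 8 mm more than the box; either may be the one nearer the robot
- glasses: the nested pair of amber glasses that stands next to the dome, fixed: round, 68 mm across at the foot, at most 80 mm across (40 mm radius, at the lower glass's rim 56 mm up), 78 mm high. Origin: centre of its underside, 190 mm from the dome's
- mat: thin flat paper mat with a cork-brown middle, lying on the table beyond the gap, no step to its edge: 200 (its x) by 150 mm (its y). Origin: its centre. Its x axis is the way through the gap and points away from the gap; its centre is 175 mm past the line that joins dome and glasses
- teapot: bystander: glass teapot with steel lid, 132 mm across the belly, 130 mm high, spout to its +y and handle to its -y, reaching about 110 mm from its axis. Origin: centre of its underside
- glasses2: bystander: another nested pair of amber glasses, loose, same size, standing away from the gap. Origin: centre of its underside
- spoon: bystander: small wooden spoon 140 mm long lying along its x beside the mat. Origin on the table under its middle
- creamer: bystander: small white ceramic jug, 60 mm across, 62 mm high, handle to its +y. Origin: centre of its underside
- dish: bystander: small blue ceramic bowl, 80 mm across, 24 mm high. Origin: centre of its underside
- jar: bystander: small glass jar with wooden cap, 62 mm across, 85 mm high. Origin: centre of its underside
There are look-alikes about, which are no part of the job. Leave any blue or red look-alike of the spicebox alone.

How it is judged (in metres and radians):
On the way:
1. the spice box is in the gap, between the dome and the nested glasses (horizontal distance between spicebox and dome below 0.112 m and horizontal distance between spicebox and glasses below 0.112 m), for 0.1 s.
At the end, for the whole second after the job is handed in: All four corners of the spice box's underside lie on the mat (2 mm over its edge allowed); the box stands flat on the table (under 4 mm up, under 0.05 rad tilt) and at rest (under 10 mm/s) (x of box_corner0 in the frame of mat between -0.102 and 0.102 m and y of box_corner0 in the frame of mat between -0.077 and 0.077 m and x of box_corner1 in the frame of mat between -0.102 and 0.102 m and y of box_corner1 in the frame of mat between -0.077 and 0.077 m and x of box_corner2 in the frame of mat between -0.102 and 0.102 m and y of box_corner2 in the frame of mat between -0.077 and 0.077 m and x of box_corner3 in the frame of mat between -0.102 and 0.102 m and y of box_corner3 in the frame of mat between -0.077 and 0.077 m and linear speed of spicebox below 0.01 m/s and angle between spicebox's own z axis and vertical below 0.05 rad and height (world z) of spicebox below 0.004 m); the robot touches nothing.
It fails at once if the spice box is lifted more than 12 mm or tipped more than 0.25 rad (height (world z) of spicebox above 0.012 m or angle between spicebox's own z axis and vertical above 0.25 rad).
It fails at once if the box is rammed against the dome or the glasses (over 20 N) (contact force between spicebox and dome above 20 N or contact force between spicebox and glasses above 20 N).
It fails at once if the robot strikes the dome or the glasses (over 15 N) (contact force between any of the arm, the fingers and dome above 15 N or contact force between any of the arm, the fingers and glasses above 15 N).
It fails at once if another thing on the table is moved more than 20 mm (distance of any of teapot, glasses2, spoon, creamer, dish, jar from where it was at the start of the episode above 0.02 m).
It also fails if it takes over 69 s, if anything falls off the work surface, if the arm or the gripper's body presses on something with over 40 N, if the wrist force passes 120 N, or if a joint passes its speed limit or range.

## Working session

There is one attempt and no reset: what is moved stays moved. The work goes in short steps, each a Python script; the robot and the scene stay as the last script left them, time stands still between calls to the robot, and variables do not carry over. Pictures are saved under pics/ and viewed, and the job is handed in when it is done.

```bash
mkdir -p pics
python3 - <<'E'
from workcell import env
import cv2
print(env.read_state())
for n in ["scene","side","wrist"]:
    f=env.grab_frame(n); cv2.imwrite(f"pics/{n}0.png",f["image"])
    print(n,{k:v for k,v in f.items() if k!="image"})
    for t in ["spicebox","dome","glasses","mat","teapot","spoon","creamer","dish","jar"]:
        print(t,[(round(d["score"],2),[round(float(v),3) for v in d["xyz"]]) for d in env.search_frame(f,t)])
E
```

```text
{'clock': 0.0, 'joint_positions': array([ 8.52342428e+01,  2.20888782e+01,  3.78306011e-01, -2.95301062e-02,
       -6.84109081e+01, -1.48171177e+01]), 'qvel': array([-0.06682996, -0.00267353, -0.03337172, -0.06676229,  0.00815712,
        0.01734081]), 'joint_torque': array([-1.41984223e-03, -3.90662420e+01,  1.87404513e+01,  4.21978489e+00,
        1.09294587e-02, -1.96181131e-04]), 'position': array([0.20925181, 0.58827533, 0.22146798]), 'tool_rot': array([-8.98755406e+01,  4.54430462e-03,  1.60406235e+02]), 'force': array([-0.81589394, -0.26561781,  0.80726227]), 'wrist_torque': array([ 0.02579174, -0.01196285, -0.0087389 ]), 'opening': 0.9994046578951878}
scene {'fx': 580.5426077038576, 'fy': 580.5426077038576, 'cx': 314.9599338112212, 'cy': 237.21768300261056, 'D': array([-0.16872016,  0.        ,  0.        ,  0.        ,  0.        ]), 'position': array([ 1.61797552, -0.38992548,  1.16037137]), 'orientation': array([44.94969326,  0.71051469, 70.12254766]), 'shot': 1}
spicebox [(0.78, [0.543, 0.373, 0.059]), (0.62, [0.568, 0.112, 0.062])]
dome [(0.95, [0.474, -0.052, 0.04]), (
[... 1044 characters left out ...]
.485, 0.086])]
spoon [(0.93, [0.697, -0.229, 0.015]), (0.24, [0.526, 0.082, 0.053])]
creamer [(0.96, [0.74, 0.095, 0.045])]
dish [(0.74, [0.37, -0.127, 0.017])]
jar [(0.74, [0.697, -0.227, 0.013]), (0.66, [0.759, 0.011, 0.056]), (0.23, [0.523, 0.082, 0.06])]
wrist {'fx': 361.3216674919125, 'fy': 361.3216674919125, 'cx': 320.4923482803588, 'cy': 239.51289903669405, 'D': array([-0.05228514,  0.        ,  0.        ,  0.        ,  0.        ]), 'position': array([0.27148876, 0.56732757, 0.38573967]), 'orientation': array([-1.41826909e+01,  4.86588012e-03, -1.09593630e+02]), 'shot': 3}
spicebox [(0.41, [0.318, 0.264, 0.008])]
dome []
glasses []
mat []
teapot []
spoon []
creamer []
dish []
jar []
```

View pics/scene0.png

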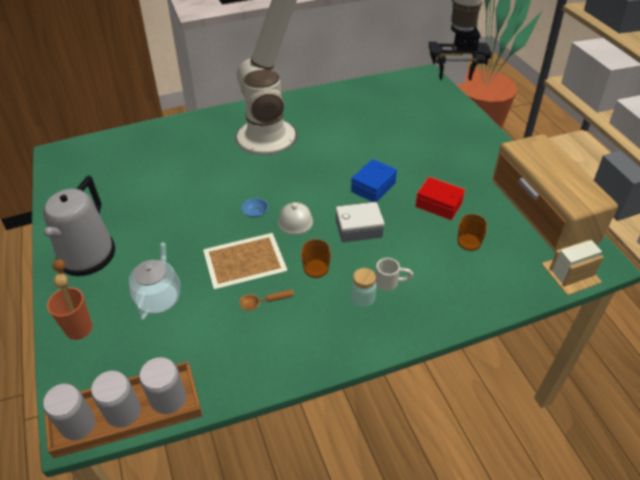

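View pics/side0.png

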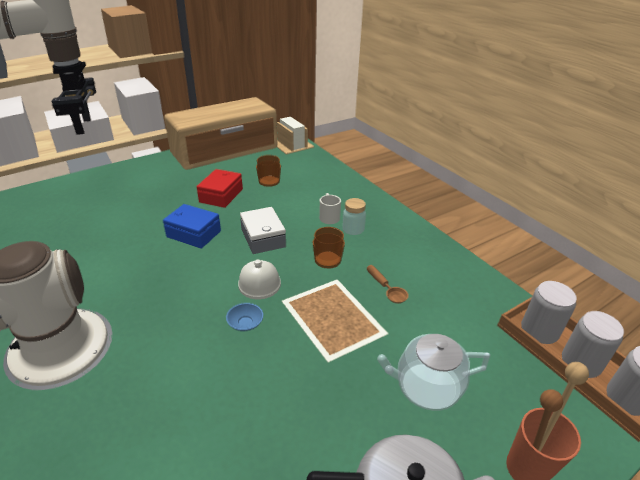

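View pics/wrist0.png

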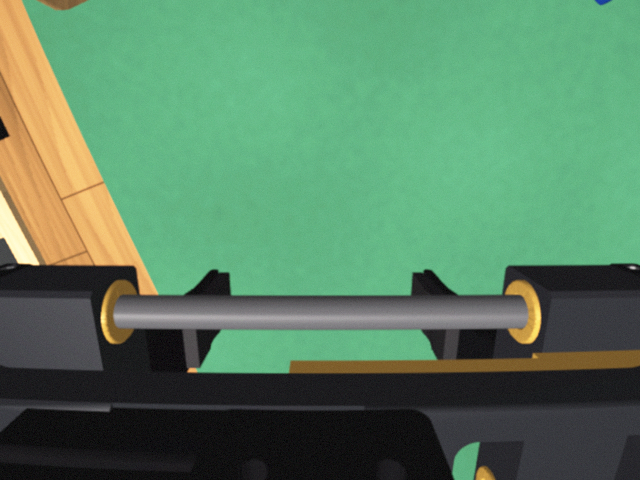

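The white-lidded grey box at scene (360,220) and side (263,229) is the spicebox. The blue box at (374,180) and the red one at (440,197) are the look-alikes. The pair at (316,258) next to the dome (296,217) is the gap's `glasses`. The pair at (471,232) is glasses2, away from the gap. Next I'll look from above with the wrist camera.

Run:
```python
from workcell import env
import cv2,pickle
out=[]
for i,p in enumerate([(0.54,0.2,0.42),(0.54,0.02,0.42)]):
    try: env.goto(p,[-90,0,90])
    except env.Unreachable: 
        print("unreach",p); p=(p[0],p[1],0.36); env.goto(p,[-90,0,90])
    f=env.grab_frame("wrist"); cv2.imwrite(f"pics/w1_{i}.png",f["image"]); out.append(f)
    print(f["position"],f["orientation"],env.read_state()["clock"])
    for t in ["spicebox","dome","glasses","mat"]:
        print(t,[(round(d["score"],2),[round(float(v),3) for v in d["xyz"]]) for d in env.search_frame(f,t)])
for n in ["scene","side"]:
    out.append(env.grab_frame(n))
pickle.dump(out,open("f1.pkl","wb"))
f=out[2]["image"]; cv2.imwrite("pics/crop_box.png",cv2.resize(f[150:290,270:480],None,fx=3.5,fy=3.5,interpolation=cv2.INTER_CUBIC))
```

```text
[0.53933364 0.13515597 0.58250138] [-1.41544828e+01 -7.46139141e-02 -1.79930102e+02] 3.525
spicebox [(0.77, [0.525, 0.353, 0.056]), (0.75, [0.54, 0.115, 0.058]), (0.75, [0.391, 0.23, 0.057])]
dome [(0.82, [0.452, -0.028, 0.045])]
glasses [(0.76, [0.685, 0.414, 0.055]), (0.73, [0.64, -0.047, 0.034])]
mat []
[ 0.53934576 -0.04570123  0.58316025] [-1.42039649e+01  4.39021385e-03  1.79967325e+02] 4.525
spicebox [(0.85, [0.395, 0.254, 0.054]), (0.59, [0.54, 0.113, 0.06]), (0.4, [0.512, 0.315, 0.01])]
dome [(0.94, [0.454, -0.044, 0.043])]
glasses [(0.62, [0.64, -0.049, 0.034]), (0.27, [0.45, -0.045, 0.044]), (0.18, [0.539, 0.111, 0.06])]
mat []
```

View pics/w1_0.png

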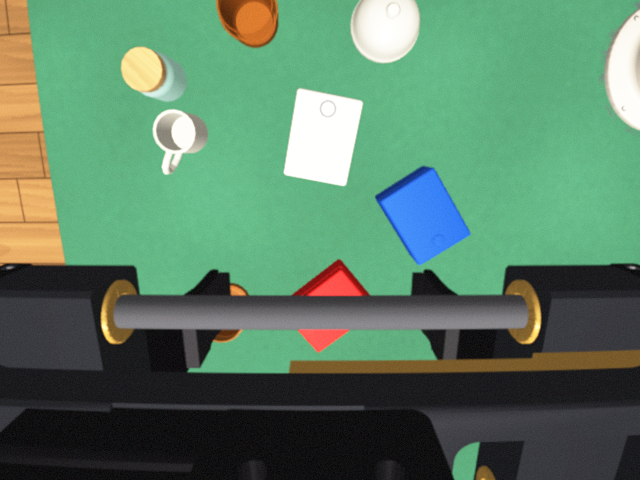

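View pics/w1_1.png

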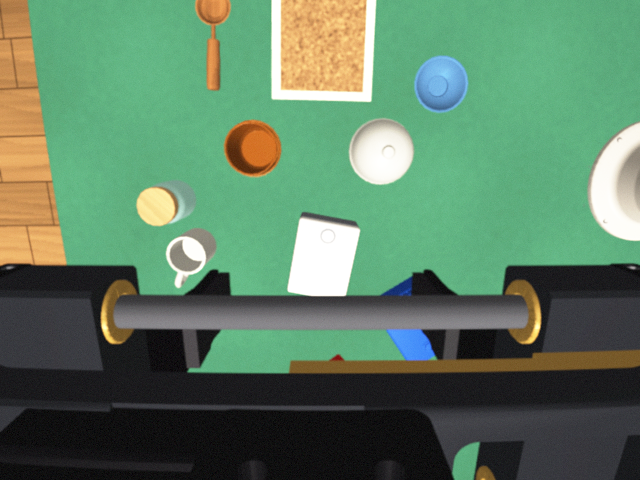

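View pics/crop_box.png

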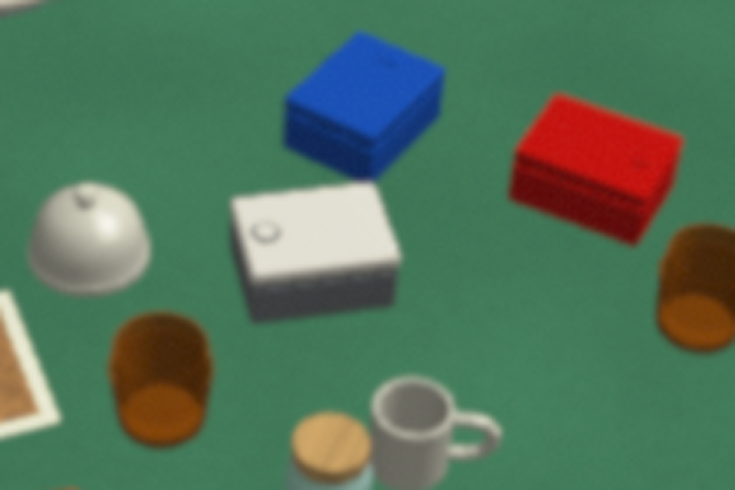

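The crop confirms the grey box with a white lid and its button at the far end. The blue and red boxes are separate things. Now I'll measure precisely.

```bash
cat > h.py <<'E'
import cv2,numpy as np
from scipy.spatial.transform import Rotation as Ro
from scipy.optimize import least_squares
def p2w(f,px,z):
    K=np.array([[f["fx"],0,f["cx"]],[0,f["fy"],f["cy"]],[0,0,1.]])
    u=cv2.undistortPoints(np.asarray(px,float).reshape(-1,1,2),K,np.array(f["D"])).reshape(-1,2)
    d=np.c_[u[:,0],-u[:,1],-np.ones(len(u))]@Ro.from_euler("xyz",f["orientation"],degrees=True).as_matrix().T
    c=np.array(f["position"]); s=(z-c[2])/d[:,2]
    return (c+d*s[:,None])[:,:2]
def w2p(f,P):
    P=np.atleast_2d(P); R=Ro.from_euler("xyz",f["orientation"],degrees=True).as_matrix()
    q=(P-np.array(f["position"]))@R; q=q*[1,-1,-1]
    K=np.array([[f["fx"],0,f["cx"]],[0,f["fy"],f["cy"]],[0,0,1.]])
    return cv2.projectPoints(q,np.zeros(3),np.zeros(3),K,np.array(f["D"]))[0].reshape(-1,2)
def rectfit(P,a,b,x0):
    # fit rectangle a x b outline (x length a) to boundary points
    def r(t):
        c,s=np.cos(t[2]),np.sin(t[2]); q=(P-t[:2])@np.array([[c,-s],[s,c]])
        d=np.abs(q)-[a/2,b/2]
        return np.hypot(*np.maximum(d,0).T)+np.minimum(d.max(1),0)
    o=least_squares(r,x0,loss="soft_l1",f_scale=0.002)
    return o.x,np.sqrt(np.median(r(o.x)**2))
def whitemask(f,lo=170):
    im=f["image"].astype(int); m=(im.min(2)>lo)&(im.max(2)-im.min(2)<45)
    return m
def comp_at(m,px):
    n,l=cv2.connectedComponents(m.astype(np.uint8)); i=l[int(px[1]),int(px[0])]
    return None if i==0 else l==i
def contour(m):
    c,_=cv2.findContours(m.astype(np.uint8),cv2.RETR_EXTERNAL,cv2.CHAIN_APPROX_NONE)
    return max(c,key=cv2.contourArea).reshape(-1,2).astype(float)
def boxfit(f,guess,lo=170):
    m=comp_at(whitemask(f,lo),w2p(f,[guess[0],guess[1],0.058])[0])
    if m is None: return None
    return rectfit(p2w(f,contour(m),0.058),0.12,0.092,guess)
E
cat > m1.py <<'E'
from h import *
import pickle
F=pickle.load(open("f1.pkl","rb"))
for f in F: print("box",boxfit(f,[0.545,0.115,-1.7]))
# mat
for f in F[1:]:
    im=f["image"].astype(int); hsv=cv2.cvtColor(f["image"],cv2.COLOR_BGR2HSV)
    m=~((hsv[...,0]>60)&(hsv[...,0]<95)&(hsv[...,1]>60))
    m=comp_at(m,w2p(f,[0.54,-0.20,0])[0])
    if m is None: print("none");continue
    c=contour(m); c=c[(c[:,1]>1)]
    print("mat",m.sum(),rectfit(p2w(f,c,0),0.2,0.15,[0.54,-0.22,-1.57]))
for f in F:
    hsv=cv2.cvtColor(f["image"],cv2.COLOR_BGR2HSV)
    ng=~((hsv[...,0]>60)&(hsv[...,0]<95)&(hsv[...,1]>60))
    for n,p in (("dome",[0.452,-0.05,0.03]),("gl",[0.64,-0.05,0.04])):
        m=comp_at(ng,w2p(f,p)[0])
        if m is None: print(n,None);continue
        c=contour(m);print(n,m.sum(),c.min(0),c.max(0))
        H=cv2.convexHull(c.astype(np.float32)).reshape(-1,2)
        # silhouette fit: model hull
        prof={"dome":[(0,.05),(.02,.047),(.04,.037),(.055,.022)],"gl":[(0,.034),(.056,.04),(.078,.038)]}[n]
        th=np.linspace(0,2*np.pi,60)
        def model(t):
            P=np.vstack([np.c_[t[0]+r*np.cos(th),t[1]+r*np.sin(th),0*th+z] for z,r in prof])
            return cv2.convexHull(w2p(f,P).astype(np.float32))
        def res(t):
            h=model(t); return [cv2.pointPolygonTest(h,(float(a),float(b)),True) for a,b in c if b>1]
        o=least_squares(res,p[:2],diff_step=1e-3,loss="soft_l1"); print("   ",n,o.x,np.median(np.abs(res(o.x))))
E
python3 m1.py
```

```text
box (array([ 0.53653406,  0.12059283, -1.75622015]), np.float64(0.0005108807924501316))
box (array([ 0.5365222 ,  0.11958514, -1.75479676]), np.float64(0.0008134638247193834))
box (array([ 0.53939132,  0.11804403, -1.74964445]), np.float64(0.003472980702550339))
box (array([ 0.53570338,  0.11949561, -1.74145942]), np.float64(0.002758726102454962))
mat 10392 (array([ 0.53630565, -0.21817994, -1.5956058 ]), np.float64(0.0010234606611437753))
mat 3181 (array([ 0.5358662 , -0.22044267, -1.59507684]), np.float64(0.002061001824924358))
mat 4725 (array([ 0.53680451, -0.21836622, -1.59612835]), np.float64(0.0005550028729933015))
dome 3746 [350.   0.] [419.  63.]
    dome [ 0.44510152 -0.04179191] 0.29246264519418685
gl 2448 [215.   0.] [278.  47.]
    gl [ 0.63561394 -0.04683792] 0.34039855284993664
dome 3416 [349. 118.] [413. 184.]
    dome [ 0.4451139  -0.04098323] 0.26660985798348386
gl 2704 [223. 119.] [281. 177.]
    gl [ 0.6346075 -0.045809 ] 0.3437700393329707
dome 925 [278. 202.] [312. 234.]
    dome [ 0.44257402 -0.04136354] 0.45743514484473036
gl 1046 [300. 238.] [331. 278.]
    gl [ 0.63568286 -0.0477178 ] 0.27839112074250616
dome 1364 [238. 259.] [280. 299.]
    dome [ 0.44677508 -0.03915037] 0.33243161005986693
gl 1149 [312. 226.] [344. 268.]
    gl [ 0.63555483 -0.04627286] 0.5399181111582176
```

Both fits agree. The gap middle is about (0.545,-0.044) with the through direction at -1.597 rad. The box is 13 mm off toward the dome and yawed -0.158 rad. I'll first push its robot-side face, ahead of centre, to centre and straighten it.

```bash
cat >> h.py <<'E'
DOME=np.array([0.4451,-0.0412]); GL=np.array([0.6352,-0.0464])
e=(GL-DOME)/np.linalg.norm(GL-DOME); GY=np.arctan2(-e[0],e[1]*1.0)  # placeholder
GY=-1.597; GD=np.array([np.cos(GY),np.sin(GY)]); GN=np.array([-GD[1],GD[0]]); G=DOME+0.1*e
def gapframe(b): 
    v=np.asarray(b[:2])-G; return v@GD,v@GN,b[2]-GY
def inbox(b,x,y):
    c,s=np.cos(b[2]),np.sin(b[2]); return np.array([b[0]+c*x-s*y,b[1]+s*x+c*y])
E
cat > s1.py <<'E'
from workcell import env
from h import *
import pickle
b0=np.array([0.5365,0.1198,-1.755]); print(gapframe(b0))
al,la,_=gapframe(b0)
b1=np.r_[G+GD*(al-0.001)+GN*0.0, GY]; print("target",b1)
yaw=lambda b:np.degrees(b[2]+np.pi/2-np.pi)%360-0
fx=lambda y:(y+180)%360-180
env.gripper_to(0.18)
Y0=fx(yaw(b0));Y1=fx(yaw(b1));print(Y0,Y1)
p=inbox(b0,0.034,-0.0755); env.goto([*p,0.16],[-90,0,Y0])
print(env.move_straight([*p,0.022],rate=0.12,force_limit=8), env.read_state()["position"],env.read_state()["opening"])
p=inbox(b0,0.034,-0.0575); env.move_straight([*p,0.022],rate=0.06)
N=4
for k in range(1,N+1):
    b=b0+(b1-b0)*k/N; p=inbox(b,0.034,-0.0555)
    env.move_straight([*p,0.022],[-90,0,fx(yaw(b))],rate=0.03)
s=env.read_state();print(s["clock"],s["position"],s["tool_rot"],s["force"])
p=inbox(b1,0.034,-0.0755); env.move_straight([*p,0.022],rate=0.08)
out=[]
for n in ["wrist","scene","side"]:
    f=env.grab_frame(n); out.append(f); cv2.imwrite(f"pics/a_{n}.png",f["image"]); 
    r=boxfit(f,b1)
    if r is not None: print(n,r,gapframe(r[0]))
pickle.dump(out,open("f2.pkl","wb"))
E
python3 s1.py
```

```text
(np.float64(-0.16345382403725264), np.float64(-0.012849620535491296), np.float64(-0.15799999999999992))
target [ 0.54937141  0.12046299 -1.597     ]
169.44590695454053 178.49864011760752
False [0.45661273 0.10048772 0.02260001] 0.18050759156705817
10.3167 [0.49318081 0.08802775 0.02202846] [-9.00137222e+01  2.97963761e-02  1.78438648e+02] [-0.25351933 -0.30319061 -0.16112562]
wrist (array([ 0.5433349 ,  0.12157312, -1.60932739]), np.float64(0.0023465072730304987)) (np.float64(-0.16540541005168163), np.float64(-0.006063525140657851), np.float64(-0.012327390625242352))
scene (array([ 0.55315485,  0.1190363 , -1.59911412]), np.float64(0.0031568559402146493)) (np.float64(-0.16312675838376364), np.float64(0.00381951943256798), np.float64(-0.0021141191395943615))
```

```bash
cat > s2.py <<'E'
from workcell import env
from h import *
s=env.read_state(); p=s["position"]
env.move_straight([p[0],p[1],0.16],rate=0.2)
env.gripper_to(0.5)
env.goto([0.549,0.16,0.42],[-90,0,np.degrees(GY+np.pi)])
for n in ["wrist","scene"]:
    f=env.grab_frame(n); cv2.imwrite(f"pics/b_{n}.png",f["image"]); 
    print(f["position"]); r=boxfit(f,[0.549,0.12,GY])
    if r is not None: print(n,r,gapframe(r[0]))
print(env.read_state()["clock"])
E
python3 s2.py
```

```text
[0.54661885 0.09430594 0.58234383]
wrist (array([ 0.55041542,  0.12111509, -1.59383086]), np.float64(0.0007011268690765779)) (np.float64(-0.165133052015091), np.float64(0.0010265711471279595), np.float64(0.003169140042350138))
[ 1.61797552 -0.38992548  1.16037137]
scene (array([ 0.55304328,  0.11943096, -1.59281478]), np.float64(0.0031942610486211387)) (np.float64(-0.1635183544122223), np.float64(0.0036976501577373573), np.float64(0.004185218899849685))
14.025
```

View pics/b_wrist.png

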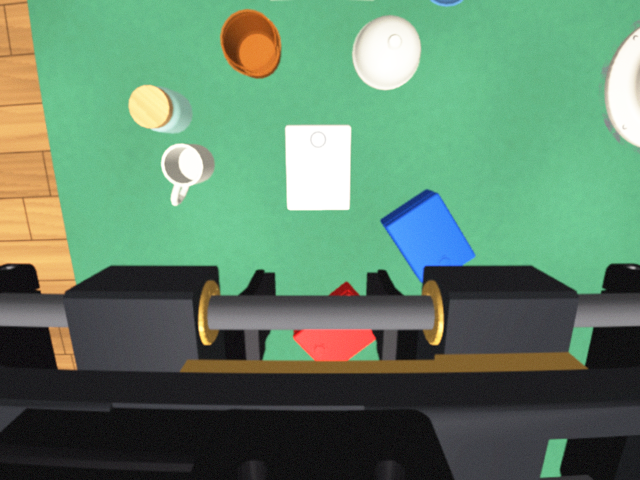

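```bash
cat > s3.py <<'E'
from workcell import env
from h import *
Y=np.degrees(GY+np.pi); Z=0.022
P=lambda al,n=0.0:[*(G+GD*al+GN*n),Z]
h=-0.0695  # tcp behind box centre when touching
env.goto([*P(-0.165+h-0.02,0.001)[:2],0.15],[-90,0,Y])
print(env.move_straight(P(-0.165+h-0.02,0.001),rate=0.12,force_limit=8))
env.move_straight(P(-0.165+h-0.003,0.001),rate=0.06)
print(env.move_straight(P(-0.085+h,0.0005),rate=0.05,force_limit=15))
s=env.read_state();print(s["force"],s["position"])
env.move_straight(P(-0.085+h-0.02),rate=0.1)
q=P(-0.085+h-0.02);q[2]=0.42
env.move_straight(q,rate=0.25)
for n in ["wrist","scene"]:
    f=env.grab_frame(n); cv2.imwrite(f"pics/c_{n}.png",f["image"]); 
    r=boxfit(f,[*P(-0.085)[:2],GY])
    if r is not None: print(n,r,gapframe(r[0]))
print(env.read_state()["clock"])
E
python3 s3.py
```

```text
False
False
[ 1.02958121 -0.37582366  0.38510149] [0.54949372 0.11047681 0.02195057]
wrist (array([ 0.54743457,  0.04043987, -1.5982344 ]), np.float64(0.0005253580373279636)) (np.float64(-0.08440743595608699), np.float64(0.0001604856028214409), np.float64(-0.0012344028260848905))
scene (array([ 0.55006418,  0.03883252, -1.59738585]), np.float64(0.0032494516393464998)) (np.float64(-0.08286953447737821), np.float64(0.002831308795098728), np.float64(-0.0003858493437052246))
20.7417
```

View pics/c_wrist.png

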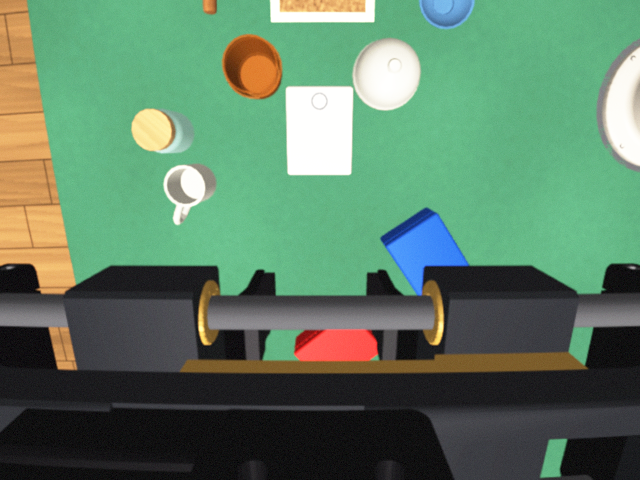

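The box is centred to 0.2 mm and aligned to 0.001 rad. I'll push it through with a guard on the force.

```bash
cat > s4.py <<'E'
from workcell import env
from h import *
Y=np.degrees(GY+np.pi); Z=0.022
P=lambda al,n=0.0:[*(G+GD*al+GN*n),Z]
h=-0.0695
q=P(-0.085+h-0.02);
env.move_straight([*q[:2],0.05],[-90,0,Y],rate=0.25)
print(env.move_straight(q,rate=0.1,force_limit=8))
env.move_straight(P(-0.085+h-0.002),rate=0.06)
stop=False
for al in (-0.04,0.0,0.04,0.08,0.13,0.175):
    stop=env.move_straight(P(al+h),rate=0.05,force_limit=9)
    s=env.read_state();print(al,stop,s["force"].round(2),s["clock"], gapframe([*s["position"][:2],0])[:2])
    if stop: break
for n in ["wrist","scene","side"]:
    f=env.grab_frame(n); cv2.imwrite(f"pics/d_{n}.png",f["image"])
    r=boxfit(f,[*P(al)[:2],GY])
    if r is not None: print(n,r,gapframe(r[0]))
E
python3 s4.py
```

```text
False
-0.04 False [0.21 0.01 0.  ] 24.35 (np.float64(-0.10920232084784115), np.float64(-0.00042224771505273376))
0.0 False [-0.15  1.06  0.19] 25.3 (np.float64(-0.06942065322272273), np.float64(0.00010642023289115848))
0.04 False [-0.46 -0.1   0.24] 26.25 (np.float64(-0.029219390053750283), np.float64(-0.0003387460566927976))
0.08 False [-0.22 -0.06 -0.04] 27.2 (np.float64(0.010588066521974264), np.float64(9.805857131215423e-05))
0.13 False [ 0.49 -0.15 -0.52] 28.35 (np.float64(0.06065272655626294), np.float64(-0.0003686336001811484))
0.175 False [ 0.57 -0.51 -0.2 ] 29.4 (np.float64(0.10553817869264205), np.float64(0.00016520197235027475))
wrist (array([ 0.54300989, -0.20216904, -1.59895258]), np.float64(0.0007697524502604733)) (np.float64(0.1582341199235312), np.float64(0.002093842452460231), np.float64(-0.0019525776997955102))
scene (array([ 0.54353738, -0.22007106, -1.61081812]), np.float64(0.0027236037865773447)) (np.float64(0.1761161741278811), np.float64(0.0030901986542704145), np.float64(-0.013818119761820125))
side (array([ 0.53926583, -0.22139121, -1.60296294]), np.float64(0.0020997835173277193)) (np.float64(0.17754779056931166), np.float64(-0.0011452957500341088), np.float64(-0.005962944460572661))
```

```bash
cat > s5.py <<'E'
from workcell import env
from h import *
P=lambda al,z:[*(G+GD*al),z]
env.move_straight(P(0.083,0.022),rate=0.06)
env.move_straight(P(0.083,0.40),rate=0.25)
M=np.array([0.5363,-0.2184,-1.596])
for n in ["wrist","scene","side"]:
    f=env.grab_frame(n); cv2.imwrite(f"pics/e_{n}.png",f["image"])
    r=boxfit(f,[*P(0.175,0)[:2],GY])
    if r is not None:
        b=r[0]; print(n,b,r[1])
        c,s=np.cos(M[2]),np.sin(M[2])
        for x in(-.06,.06):
            for y in (-.046,.046):
                print("  corner in mat",((inbox(b,x,y)-M[:2])@np.array([[c,-s],[s,c]])).round(4))
cv2.imwrite("pics/e_zoom.png",np.hstack([cv2.resize(cv2.imread("pics/e_scene.png")[180:320,180:370],None,fx=2,fy=2),cv2.resize(cv2.imread("pics/e_side.png")[220:360,230:420],None,fx=2,fy=2)]))
print(env.read_state()["clock"],env.read_state()["force"])
E
python3 s5.py
```

```text
wrist [ 0.54035819 -0.21989507 -1.59791039] 0.0010663659007020022
  corner in mat [-0.0587 -0.0418]
  corner in mat [-0.0585  0.0502]
  corner in mat [ 0.0613 -0.042 ]
  corner in mat [0.0615 0.05  ]
scene [ 0.60440552 -0.22834841 -1.60908178] 0.026673577532965807
  corner in mat [-0.0524  0.0231]
  corner in mat [-0.0512  0.1151]
  corner in mat [0.0676 0.0216]
  corner in mat [0.0688 0.1135]
side [ 0.53929538 -0.22106324 -1.59666228] 0.0020281008269792673
  corner in mat [-0.0574 -0.0429]
  corner in mat [-0.0574  0.0491]
  corner in mat [ 0.0626 -0.043 ]
  corner in mat [0.0626 0.049 ]
31.8833 [ 0.86437111 -0.13644489  0.42044411]
```

View pics/e_wrist.png

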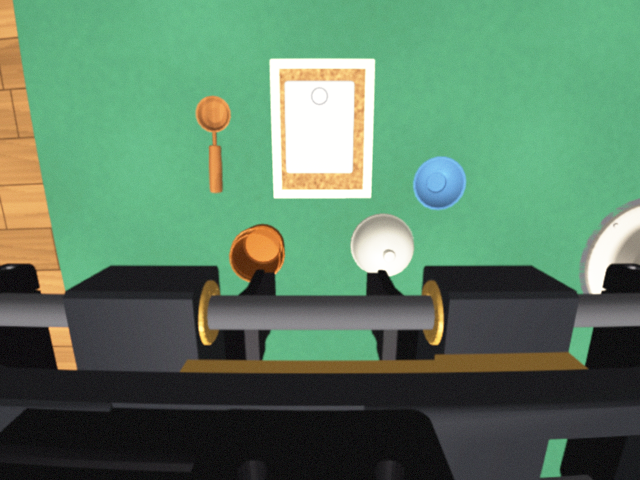

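View pics/e_zoom.png

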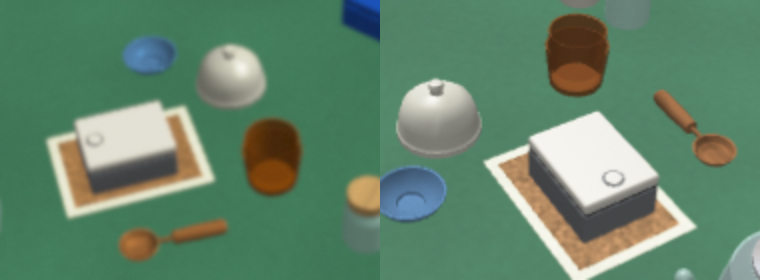

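View pics/e_scene.png

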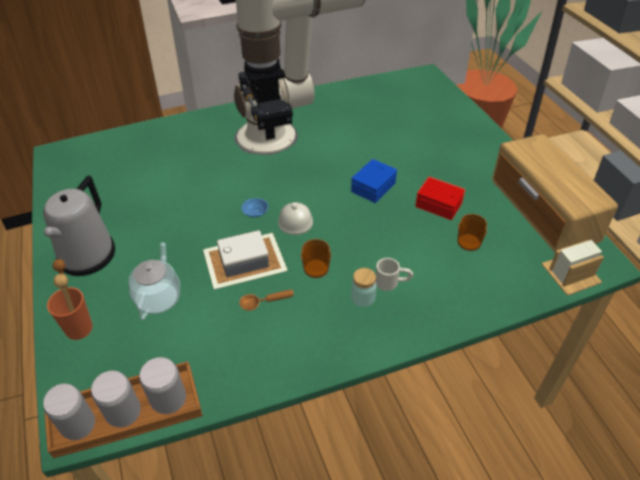

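The box stands inside the mat: wrist lid pixels (285–353, 80–173) lie within the mat (270–375, 58–198). The other things are at the same pixels as at the start. The hand is high and clear. In the scene view the white lid runs into the mat's white border, so that one fit is spoiled, but the picture itself agrees with the other two cameras.

```bash
python3 -c "
from workcell import env
env.close_job()"
```

```text
the job is handed in; nothing more can be done
```

The spice box is through the gap and stands wholly on the mat. I handed the job in at about 32 s of the 69 s allowed; no verdict is reported.

**What I did:** I first nudged the box's robot-side face to centre and straighten it; it was then about 1 mm and 0.003 rad off. I pushed it from behind with two fingers, stopped short of the gap to check (0.2 mm off the middle, 0.001 rad), then pushed it through to the mat. The force guard never tripped; the forces I read between push steps were about 1 N.

**Last checks:**
- **Position:** the wrist and side cameras put all four corners within about ±63 mm (mat x) and ±50 mm (mat y), against limits of ±102 and ±77 mm.
- **Surroundings:** the other things looked unmoved in the pictures. The hand was about 0.4 m up and clear of everything.
- **Failed check:** the last scene-camera fit was wrong because the white lid merged with the mat's white border, so I discarded it. The scene picture itself agrees with the other two cameras. A wrist fit taken just before I withdrew was also about 17 mm off, probably because the box was partly out of view at that height.

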